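Nip up a sloping bar clamp

TASK

The steel bar on the sloping clamp fixture is not clamped yet. Turn the black clamp knob clockwise until the pad just touches the bar, then give it half a turn more and no further, and let go of the knob. Leave the bar where it lies and do not disturb the other things on the bench.

Things in the scene. Friction and masses are not known exactly. Their poses are not given: they have to be found in the camera images.
- knob_grip (a point): Where to pinch the black clamp knob, on the screw axis: a flat bar 50 mm long (x), 14 thick (y), 36 tall (z; top 16 mm above this point) on a hub 28 across whose underside is 30 mm below. z is the screw axis, up out of the clamp, leaning 30 degrees from vertical roughly to the robot. Arm and boss (38 across) lie 42 mm or more below at knob 0; nothing is above or beside. Turns and sinks with the knob.
- knob (a joint): Knob turn, rad; grows clockwise as seen from above the knob, driving screw and knob down 12 mm per full turn. Starts at 0 to 1.2; the pad touches 0.8 to 2.0 rad later. Friction of about 0.17 N m holds it where it is left; after touch the turning torque jumps by about 0.05 and reaches about 0.28 N m at half a turn.
- pad_face (a point): Centre of the flat underside of the round steel pad (26 mm across, 8 mm thick) at the lower end of the screw; z is the screw axis, pointing up. The pad touches when this face meets the bar's upper face.
- plunger (a joint): How far the pad's spring plunger is pushed up into the screw, in m: about 0 while the pad hangs free, and growing by 12 mm per turn of the knob once the pad has touched (the bar gives about 0.3 mm first, so half a turn past touch reads about 5.7 mm). Spring 5.4 N/mm with 27 N preload.
- work_center (a point): Centre of the plain steel bar, a block 40 (x, up the slope) x 80 (y) x 30 mm (z, square to the sloping bed, parallel to the screw axis), 0.7 kg, lying loose on the sloping bed under the pad, its lower long side at a low lip. Not to be moved.
- fixture: Clamp fixture, grey and dark steel, bolted to the bench: base 170 x 190 mm, origin on the bench under the bed's middle, z up. The bed slopes up along x (away from the robot); the screw axis meets it 52 mm above the origin and leans 30 degrees from z towards -x. A column at +y carries the arm that holds the screw.
- spray: Bystander: white spray bottle, 68 mm across, 154 mm tall; origin at the centre of its underside.
- tray: Bystander: shallow wooden tray, 150 x 110 x 45 mm; origin at the centre of its underside.
- spanner: Bystander: steel spanner 170 mm long lying on the bench.

How it is judged:
On the way:
1. the pad touches the bar (contact force between plunger and work above 5 N), for 0.1 s.
At the end, for the whole second after the job is handed in: The bar is clamped with its pad spring pushed in 3.6 to 7.7 mm (half a turn past touch, give or take 60 degrees) and pressing on it with over 10 N; the bar lies still within 8 mm of where it started (value of joint plunger between 0.0036 and 0.0077 m and contact force between plunger and work above 10 N and distance of work_center from where it was at the start of the episode below 0.008 m and linear speed of work below 0.02 m/s).
It fails at once if the clamp is overtightened: more than about 295 degrees past touch (spring pushed in over 9.5 mm) (value of joint plunger above 0.0095 m).
It fails at once if the spray is moved more than 30 mm (distance of spray from where it was at the start of the episode above 0.03 m).
It fails at once if the tray is moved more than 30 mm (distance of tray from where it was at the start of the episode above 0.03 m).
It fails at once if the spanner is moved more than 30 mm (distance of spanner from where it was at the start of the episode above 0.03 m).
It also fails if it takes over 58 s, if anything falls off the work surface, if the arm or the gripper's body presses on something with over 40 N, if the wrist force passes 120 N, or if a joint passes its speed limit or range.

ROBOT

A 7-joint arm with a two-finger parallel gripper is mounted at the origin on the work surface. World frame = base frame: x ahead of the robot, y to its left, z up, the work surface at z = 0. Lengths are in m, angles in rad, forces in N, time in s.
With the tool pointing down it reaches from about 0.425 to 0.925 m from the base axis. Payload 6.8 kg.
Tool frame: the origin (TCP) lies midway between the tips of the shut fingers; the grasp point (between the pads) lies bot.grip_point_offset behind it (bot.grip_point_offset is the distance from the TCP to the grasp point, in m); z points along the fingers, y is the line along which they close (so a half turn about z gives the same grasp; the last joint's range is limited). The gripper opens to 85 mm and grips with 20 to 120 N. Pads are 22 mm wide; open, the fingers measure 114 mm over their backs; the gripper's body (76 mm by 85 mm) begins 54 mm behind the grasp point. The pads swing forward as they close: fully open they stand 13 mm farther back than shut.
Start: joints at [-1.284, 0.477, 0.022, 1.555, -0.011, 1.109, -0.083], TCP at [0.26, 0.623, 0.231] pointing down, gripper open.
Joint ranges: [-2.96, 2.96], [-0.34, 2.1], [-1.41, 1.46], [0.24, 2.44], [-1.37, 4.51], [0.17, 1.92], [-2.96, 2.96]. Speed limits (rad/s): [2.39, 2.39, 3.14, 3.14, 3.14, 3.14, 3.14].

INTERFACE

Orientations are given as a unit quaternion [w, x, y, z].
In Python, from station import get_obs, cams, job, bot gives the robot as it stands.
- The arm moves only by the tool arm_command, never from a script. Its argument "rows" is a list that holds one entry, the list of rows, each a list of 5 numbers: the finger opening in mm, from 0 to 85.4, then the shift along the world's x, y, z in units of 60 mm (1.0 is 60 mm), then the turn about the world's z in units of 0.08 rad (1.0 is 0.08 rad). In form: [[[grip, x, y, z, turn], ...]]. A call has exactly 10 rows; each row shifts and turns the commanded pose from where the row before left it; what a row does not reach is not made up. A row lasts 1/8 s, in which the tool goes at most 62.5 mm and 10.7 degrees, less where a joint would pass 70% of its speed; a pose out of reach is approached as far as the arm can. A call with a number of a shift or a turn outside -1 to 1 is refused whole. A call with a gripper value outside its range is refused whole. The fingers move at their own pace and stop on an object; "newtons" is the grip in N (left out, the last holds). Time passes only in rows, so rows that do not move let the fingers close, or fill a call up. It gives the time, the measured TCP pose, the force, the opening and the grip force at its end, in the units of the state.
- get_obs(): the state, without advancing time (a new reading comes with each control period).
- cams.read_camera(name): name is "side" or "top" or "wrist"; returns the picture (420x560x3 uint8, red, green, blue); there is no depth.
- cams.camera_params(name): a dict with "K" (3x3 intrinsics, pixels), "extrinsics" (4x4, takes a point from camera to world coordinates). Camera axes: x right, y down, z forward; pixel columns grow to the right and rows downward; lengths in m; the calibration is good to about 2 mm. A picture is of the moment at which its call begins: read the wrist's pose just before it. camera_params takes no time and is no camera call; for the wrist camera it gives the pose at the moment of the call.
- job.hand_in(): hands the job in; it is judged then, once.
The state is a dict: "t": time; "q": joint angles; "joint_vel": joint speeds; "joint_torque": joint torques, N m; "eef_pos": TCP position; "tool_rot": TCP orientation; "contact_force": force on the tool from outside, world axes, zero at the start; "torque": the same for the moment, N m; "gripper_width": opening from 0.0 (shut) to 1.0 (fully open); "grasp_force": force on a finger pad.
Only numpy, scipy, OpenCV 4.12 (cv2) and the standard library are available. Lean on these libraries where they do the work, as an engineer would, in place of code of your own. Each camera call takes 0.05 s, during which the arm holds its last target. There are 200 camera calls.

## Working session

There is one attempt and no reset: what is moved stays moved. The work goes in short steps, Python scripts to look and compute and a tool call to move; the robot and the scene stay as the last step left them, time stands still between calls to the robot, and variables do not carry over. Pictures are saved under pics/ and viewed, at most 10 in all, crops included, and the job is handed in when it is done.

Besides the shell and the picture viewer there is one more tool, called after "Emit:" by a JSON object that holds its "fn" and its "kwargs", one argument or row to a line. arm_command: Moves the arm, as the interface text tells. Its arguments: {"type":"object","properties":{"rows":{"type":"array"},"newtons":{"type":"number"}},"required":["rows"]}

```bash
mkdir -p pics; ls; python3 - <<'E'
from station import get_obs,cams,bot
import cv2,numpy as np
o=get_obs();print(o,bot.grip_point_offset)
ims=[]
for n in("side","top"):
    im=cams.read_camera(n);cv2.imwrite(f"pics/{n}0.png",im[:,:,::-1]);p=cams.camera_params(n);print(n,np.round(p["K"],1).tolist(),np.round(p["extrinsics"],3).tolist())
E
```

```text
pics
{'t': 0.0, 'q': array([-1.284117  ,  0.47781804,  0.02231995,  1.5564497 , -0.01149278,
        1.10931757, -0.08311952]), 'joint_vel': array([ 1.43963064e-03,  5.09193966e-04, -5.21841166e-04, -5.68441004e-05,
        3.61299365e-04, -7.08471483e-04,  1.20050986e-05]), 'joint_torque': array([ 7.23939247e-04, -5.96455371e+01,  1.60813451e+00, -2.81186950e+01,
        1.24637739e-02,  9.44473461e-03,  1.08074795e-05]), 'eef_pos': array([0.25938251, 0.62252487, 0.23031406]), 'tool_rot': array([-1.15225573e-04,  1.96099042e-01,  9.80583651e-01, -9.25209566e-04]), 'contact_force': array([-0.62991009, -0.13869226,  0.1205918 ]), 'torque': array([-0.01842894, -0.0114946 , -0.05201189]), 'grasp_force': 0.0, 'gripper_width': 1.0048945832198457} 0.0187
side [[408.6, 0.0, 274.3], [0.0, 408.6, 211.4], [0.0, 0.0, 1.0]] [[0.958, -0.174, 0.229, 0.309], [-0.287, -0.534, 0.795, -0.873], [-0.016, -0.827, -0.562, 0.748], [0.0, 0.0, 0.0, 1.0]]
top [[448.5, 0.0, 277.8], [0.0, 448.5, 211.3], [0.0, 0.0, 1.0]] [[0.017, -0.999, 0.04, 0.493], [-1.0, -0.018, -0.019, 0.02], [0.02, -0.04, -0.999, 1.386], [0.0, 0.0, 0.0, 1.0]]
```

View pics/side0.png

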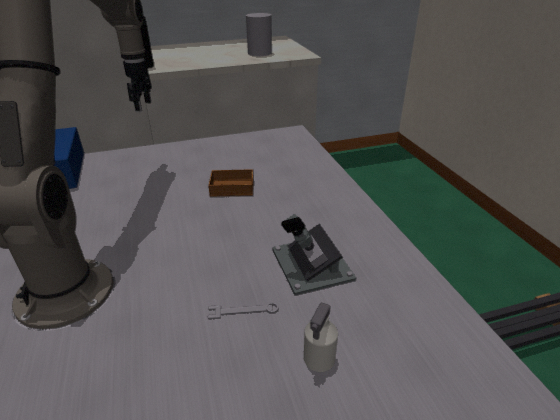

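View pics/top0.png

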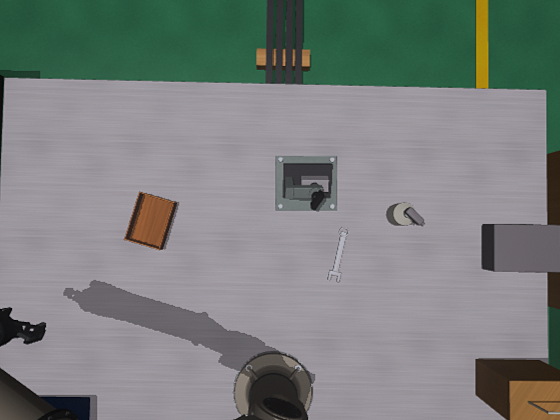

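Side view: fixture at about (312,262), with the black knob at (293,225). Top view: fixture plate centred at (306,183), knob at (318,200), spray at (405,214) and spanner at (338,255). I'll triangulate a rough knob position and choose a viewpoint for the wrist camera.

```bash
cat > h.py <<'E'
import numpy as np,cv2
from station import get_obs,cams,job,bot
from scipy.spatial.transform import Rotation as R
def ray(p,uv):
    E=p["extrinsics"];d=E[:3,:3]@np.linalg.inv(p["K"])@[uv[0],uv[1],1.];return E[:3,3],d/np.linalg.norm(d)
def onz(p,uv,z):
    c,d=ray(p,uv);return c+d*(z-c[2])/d[2]
def tri(rs):
    A=sum(np.eye(3)-np.outer(d,d) for c,d in rs);b=sum((np.eye(3)-np.outer(d,d))@c for c,d in rs)
    x=np.linalg.solve(A,b);return x,[np.linalg.norm(np.cross(x-c,d)) for c,d in rs]
def proj(p,X):
    E=p["extrinsics"];v=p["K"]@(E[:3,:3].T@(np.asarray(X)-E[:3,3]));return v[:2]/v[2]
def yaw(o):
    w,x,y,z=o["tool_rot"];return R.from_quat([x,y,z,w]).as_matrix()
E
python3 - <<'E'
from h import *
s,t,w=[cams.camera_params(n) for n in("side","top","wrist")]
print(tri([ray(s,(293,225)),ray(t,(318,200))]))
for uv in[(276,156),(337,156),(337,211),(276,211)]:print(onz(t,uv,.01).round(3))
o=get_obs();M=yaw(o);print(M.round(3));E=w["extrinsics"];print(np.round(w["K"],1).tolist(),"cam in tool",(M.T@(E[:3,3]-o["eef_pos"])).round(3),(M.T@E[:3,:3]).round(3).tolist())
a=cv2.imread("pics/top0.png")[140:230,255:355];b=cv2.imread("pics/side0.png")[200:300,260:365]
a=cv2.resize(a,(400,360),interpolation=3);b=cv2.resize(b,(400,360),interpolation=3)
cv2.imwrite("pics/c0.png",np.hstack([a,b]))
E
```

```text
(array([ 0.57507107, -0.11370817,  0.16164875]), [np.float64(6.953194219841995e-05), np.float64(6.953194219835636e-05)])
[0.719 0.002 0.01 ]
[ 0.723 -0.187  0.01 ]
[ 0.552 -0.189  0.01 ]
[ 0.549 -0.001  0.01 ]
[[-0.923  0.385 -0.001]
 [ 0.385  0.923 -0.002]
 [-0.    -0.002 -1.   ]]
[[371.3, 0.0, 277.6], [0.0, 371.3, 215.8], [0.0, 0.0, 1.0]] cam in tool [ 0.068  0.    -0.142] [[-0.001, -0.964, -0.267], [1.0, -0.001, -0.001], [0.001, -0.267, 0.964]]
```

View pics/c0.png

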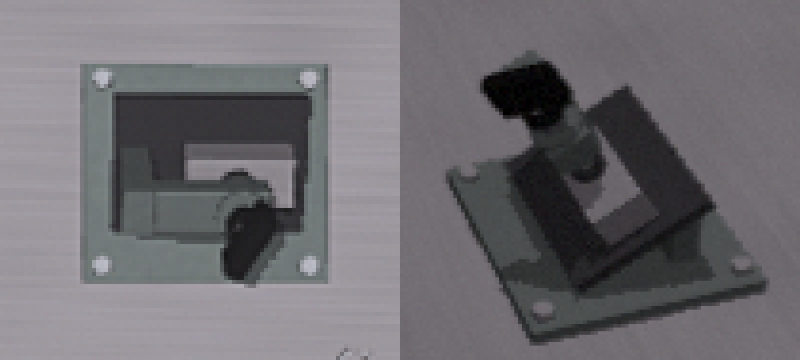

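The crop shows the knob bar pointing about -27° in the world, so the knob is at about 0.5 rad. I'll bring the wrist camera over it now.

Emit:
{"fn": "arm_command", "kwargs": {
  "rows": [
    [[85,0.3,-0.7,0.3,0],[85,0.4,-0.8,0.3,0],[85,0.4,-0.8,0.3,0],[85,0.4,-0.8,0.3,0],[85,0.4,-0.8,0.3,0],[85,0.4,-0.8,0.2,0],[85,0.4,-0.8,0,0],[85,0.4,-0.8,0,0],[85,0.4,-0.8,0,0],[85,0.4,-0.8,0,0]]
  ]
}}

```text
t: 1.35
eef_pos: [0.4939, 0.1474, 0.3331]
tool_rot: [-0.0, 0.196, 0.981, -0.0]
contact_force: [1.4, 0.5, -0.7]
gripper_width: 0.996
grasp_force: 0.0
```

Emit:
{"fn": "arm_command", "kwargs": {
  "rows": [
    [[85,0.4,-0.8,0,0],[85,0.3,-0.8,0,0],[85,0.2,-0.8,0,0],[85,0.2,-0.8,0,0],[85,0,-0.8,0,0],[85,0,-0.4,0,0],[85,0,0,0,0],[85,0,0,0,0],[85,0,0,0,0],[85,0,0,0,0]]
  ]
}}

```text
t: 2.6
eef_pos: [0.5598, -0.1138, 0.3332]
tool_rot: [-0.0, 0.195, 0.981, 0.0]
contact_force: [0.0, 0.3, 0.8]
gripper_width: 0.994
grasp_force: 0.0
```

```bash
python3 - <<'E'
from h import *
o=get_obs();print(o["t"],o["q"].round(3),o["eef_pos"].round(3),yaw(o).round(2).tolist())
p=cams.camera_params("wrist");im=cams.read_camera("wrist");cv2.imwrite("pics/w1.png",im[:,:,::-1])
np.savez("pics/w1.npz",K=p["K"],extrinsics=p["extrinsics"])
E
```

```text
2.6 [-0.318  0.235  0.501  1.705 -0.119  1.232  1.389] [ 0.56  -0.114  0.333] [[-0.92, 0.38, -0.0], [0.38, 0.92, 0.0], [0.0, 0.0, -1.0]]
```

View pics/w1.png

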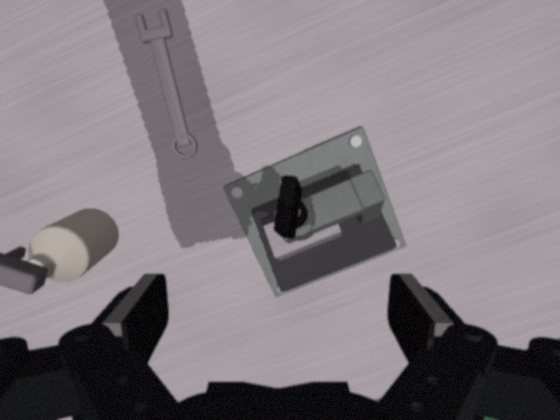

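The wrist view shows the knob's black bar at (288,207), running nearly along the image vertical, from (291,178) to (285,238). The spray is at the left, around (70,250). I'll get the position from masks in three views.

```bash
python3 - <<'E'
from h import *
w=dict(np.load("pics/w1.npz"));s,t=[cams.camera_params(n) for n in("side","top")]
rs=[]
for f,p,(x0,x1,y0,y1) in(("w1",w,(240,340,160,255)),("top0",t,(300,335,180,220)),("side0",s,(278,310,210,240))):
    g=cv2.imread(f"pics/{f}.png").max(2)
    m=np.zeros_like(g);m[y0:y1,x0:x1]=(g[y0:y1,x0:x1]<(28))*255
    n,l,st,c=cv2.connectedComponentsWithStats(m);i=1+np.argmax(st[1:,4])
    pts=np.argwhere(l==i)[:,::-1].astype(np.float32);r=cv2.minAreaRect(pts)
    print(f,st[i],c[i].round(1),[np.round(v,1) for v in r]);rs.append(ray(p,c[i]))
    if f=="w1":
        v=cv2.fitLine(pts,2,0,.01,.01).ravel();a=onz(w,c[i]-30*v[:2],.16);b=onz(w,c[i]+30*v[:2],.16);print("bar dir deg",np.degrees(np.arctan2(*(b-a)[1::-1])),a.round(3),b.round(3))
print(tri(rs),tri(rs[:2]),tri([rs[0],rs[2]]))
cv2.imwrite("pics/c1.png",cv2.resize(cv2.imread("pics/w1.png")[115:305,210:420],(800,724)[:2] and (660,597),interpolation=3))
E
```

```text
w1 [ 275  177   32   61 1299] [289.4 207.9] [array([292.1, 207.2]), array([30.5, 59.8]), np.float64(8.7)]
bar dir deg 153.75198536846634 [ 0.6   -0.121  0.16 ] [ 0.551 -0.097  0.16 ]
top0 [313 191  10   4  10] [317.5 192. ] [array([317.3, 192.2]), array([1.6, 9.2]), np.float64(77.5)]
side0 [282 217  23  19 280] [293.6 225.8] [array([293.3, 227.2]), array([17.5, 20.9]), np.float64(76.0)]
(array([ 0.58434797, -0.109861  ,  0.15363793]), [np.float64(0.007866606210346667), np.float64(0.013690189801852227), np.float64(0.006182926333836242)]) (array([ 0.60681194, -0.12144592,  0.03470933]), [np.float64(0.004346696135497093), np.float64(0.004346696135496998)]) (array([ 0.5769412 , -0.10926852,  0.15534654]), [np.float64(0.001079847540564905), np.float64(0.001079847540564681)])
```

View pics/c1.png

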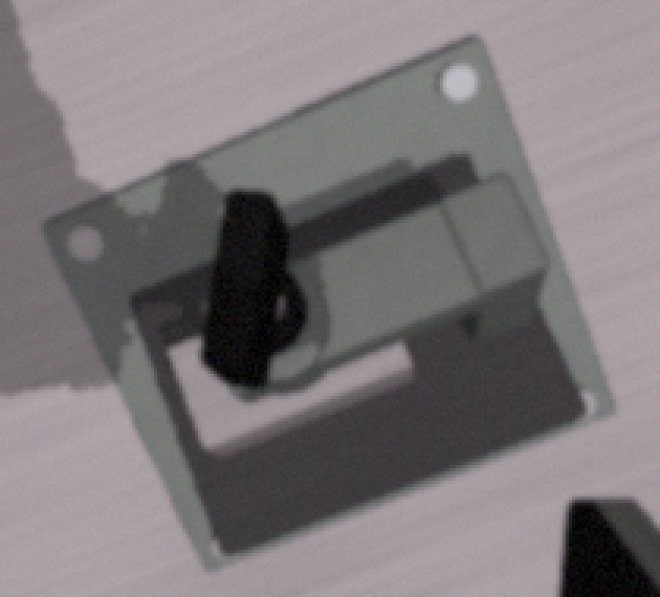

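The grip point is about (0.575, -0.112, 0.160) and the knob is at about 0.4 rad. I'll descend open, straddling the bar.

Emit:
{"fn": "arm_command", "kwargs": {
  "rows": [
    [[60,0.2,0,-0.3,-0.7],[60,0,0,-0.5,0],[60,0,0,-0.5,0],[60,0,0,-0.5,0],[60,0,0,-0.5,0],[60,0,0,-0.3,0],[60,0,0,-0.2,0],[60,0,0,-0.15,0],[60,0,0,0,0],[60,0,0,0,0]]
  ],
  "newtons": 25
}}

```text
t: 3.9
eef_pos: [0.5722, -0.1151, 0.157]
tool_rot: [0.001, 0.224, 0.975, 0.0]
contact_force: [-0.0, 0.2, 0.2]
gripper_width: 0.699
grasp_force: 0.0
```

```bash
python3 - <<'E'
from h import *
o=get_obs();print(o["t"],o["q"].round(3),o["eef_pos"].round(4),o["contact_force"].round(2),o["torque"].round(3))
im=cams.read_camera("wrist");im2=cams.read_camera("side")
b=cv2.resize(im2[190:290,250:350],(420,420),interpolation=3)
v=np.hstack([im[:,90:470],b]);cv2.imwrite("pics/w2.png",v[:,:,::-1])
E
```

```text
3.9 [-0.257  0.437  0.454  1.875 -0.243  0.882  1.435] [ 0.5722 -0.1151  0.157 ] [-0.03  0.15  0.16] [-0.016 -0.002  0.019]
```

View pics/w2.png

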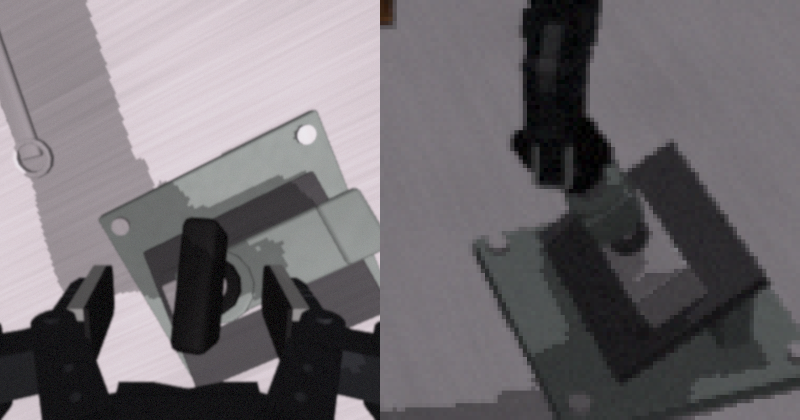

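The knob bar's top centre sits about 4 mm to +tool y and 6 mm to +tool x of the tool centre. I'll shift y by +6 mm and close to a loose fork of about 24 mm.

Emit:
{"fn": "arm_command", "kwargs": {
  "rows": [
    [[60,0,0.1,0,0],[24,0,0,0,-0.5],[24,0,0,0,0],[24,0,0,0,0],[24,0,0,0,0],[24,0,0,0,0],[24,0,0,0,-1],[24,0,0,0,-1],[24,0,0,0,-1],[24,0,0,0,-1]]
  ],
  "newtons": 60
}}

```text
t: 5.25
eef_pos: [0.5715, -0.1091, 0.1563]
tool_rot: [-0.0, 0.395, 0.918, -0.0]
contact_force: [-0.6, 0.2, 0.2]
gripper_width: 0.281
grasp_force: 6.5
```

```bash
cat > st.py <<'E'
from h import *
o=get_obs();M=yaw(o);a=np.array([-.5,-.01,.866]);g=np.array([.575,-.11,.16])
# moment about the screw axis
f=o["contact_force"];m=o["torque"]
print("t%.2f yaw %.1f q7 %.2f pos"%(o["t"],np.degrees(np.arctan2(M[1,0],M[0,0])),o["q"][6]),o["eef_pos"].round(4),"f",f.round(1),"m",m.round(3),"mz(axis) %.3f"%(m@a),"atTCP->axis %.3f"%((m+np.cross(o["eef_pos"]-g,f))@a),"w %.1f gf %.1f"%(o["gripper_width"]*85,o["grasp_force"]))
E
python3 st.py
```

```text
t5.25 yaw 133.4 q7 1.11 pos [ 0.5715 -0.1091  0.1563] f [-0.6  0.2  0.2] m [ 0.02  -0.018  0.234] mz(axis) 0.193 atTCP->axis 0.192 w 23.9 gf 6.5
```

The fork engages and shows 0.19 N·m about the screw axis, so the knob is turning. I'll continue in steps and watch the moment.

Emit:
{"fn": "arm_command", "kwargs": {
  "rows": [
    [[24,0.01,0,-0.02,-0.5],[24,0,0,0,-0.5],[24,0,0,0,-0.5],[24,0,0,0,-0.5],[24,0,0,0,-0.5],[24,0,0,0,-0.5],[24,0,0,0,-0.5],[24,0,0,0,-0.5],[24,0,0,0,-0.5],[24,0,0,0,-0.5]]
  ]
}}

```text
t: 6.5
eef_pos: [0.5725, -0.1087, 0.1553]
tool_rot: [0.0, 0.57, 0.822, 0.0]
contact_force: [-1.1, 1.4, 4.6]
gripper_width: 0.28
grasp_force: 10.9
```

```bash
python3 st.py
```

```text
t6.50 yaw 110.5 q7 0.77 pos [ 0.5725 -0.1087  0.1553] f [-1.1  1.4  4.6] m [0.383 0.045 0.227] mz(axis) 0.005 atTCP->axis -0.004 w 23.8 gf 10.9
```

Emit:
{"fn": "arm_command", "kwargs": {
  "rows": [
    [[24,0.01,0,-0.02,-0.5],[24,0,0,0,-0.5],[24,0,0,0,-0.5],[24,0,0,0,-0.5],[24,0,0,0,-0.5],[24,0,0,0,-0.5],[24,0,0,0,-0.5],[24,0,0,0,-0.5],[24,0,0,0,0],[24,0,0,0,0]]
  ]
}}

```text
t: 7.75
eef_pos: [0.5734, -0.1089, 0.1543]
tool_rot: [0.0, 0.693, 0.721, 0.0]
contact_force: [-0.9, 1.6, 6.9]
gripper_width: 0.28
grasp_force: 15.5
```

```bash
python3 st.py
```

```text
t7.75 yaw 92.2 q7 0.51 pos [ 0.5734 -0.1089  0.1543] f [-0.9  1.6  6.9] m [0.358 0.051 0.234] mz(axis) 0.023 atTCP->axis 0.013 w 23.8 gf 15.5
```

```bash
python3 - <<'E'
from h import *
im=cams.read_camera("wrist");im2=cams.read_camera("side")
b=cv2.resize(im2[190:290,250:350],(420,420),interpolation=3)
v=np.hstack([im[:,90:470],b]);v=np.clip(v.astype(float)*1.8,0,255).astype(np.uint8);cv2.imwrite("pics/w3.png",v[:,:,::-1])
E
```

```text
(no output)
```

View pics/w3.png

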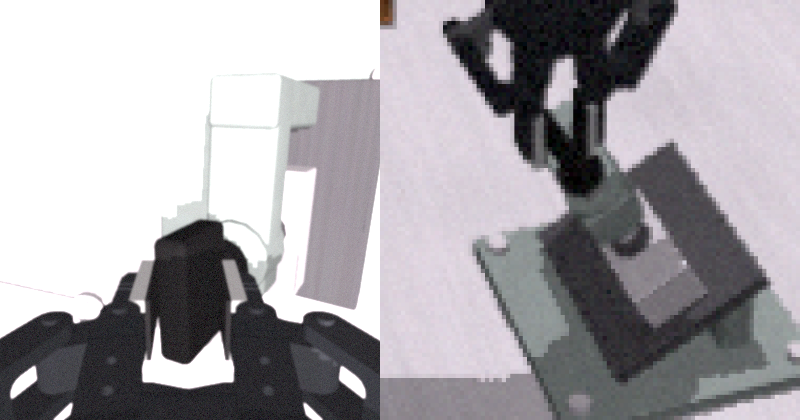

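The side view shows the bar held between the pads, and the wrist view shows it has followed the tool to about 95° yaw. From here touch should come within about 60° more. I'll take small steps and compare vertical moments.

Emit:
{"fn": "arm_command", "kwargs": {
  "rows": [
    [[24,0.01,0,-0.02,-0.5],[24,0,0,0,-0.5],[24,0,0,0,-0.5],[24,0,0,0,-0.5],[24,0,0,0,-0.5],[24,0,0,0,0],[24,0,0,0,0],[24,0,0,0,0],[24,0,0,0,0],[24,0,0,0,0]]
  ]
}}

```text
t: 9.1
eef_pos: [0.5738, -0.1093, 0.1536]
tool_rot: [0.0, 0.762, 0.648, 0.0]
contact_force: [-4.6, 1.5, 12.1]
gripper_width: 0.281
grasp_force: 16.4
```

```bash
python3 st.py
```

```text
t9.10 yaw 80.7 q7 0.34 pos [ 0.5738 -0.1093  0.1536] f [-4.6  1.5 12.1] m [0.388 0.49  0.255] mz(axis) 0.022 atTCP->axis 0.014 w 23.9 gf 16.4
```

Emit:
{"fn": "arm_command", "kwargs": {
  "rows": [
    [[24,0,0,-0.01,-0.5],[24,0,0,0,-0.5],[24,0,0,0,-0.5],[24,0,0,0,-0.5],[24,0,0,0,0],[24,0,0,0,0],[24,0,0,0,0],[24,0,0,0,0],[24,0,0,0,0],[24,0,0,0,0]]
  ]
}}

```text
t: 10.35
eef_pos: [0.5738, -0.1097, 0.1532]
tool_rot: [0.0, 0.811, 0.585, 0.0]
contact_force: [-4.1, 0.1, 12.8]
gripper_width: 0.28
grasp_force: 13.1
```

```bash
python3 st.py
```

```text
t10.35 yaw 71.6 q7 0.21 pos [ 0.5738 -0.1097  0.1532] f [-4.1  0.1 12.8] m [0.208 0.636 0.134] mz(axis) 0.005 atTCP->axis 0.004 w 23.8 gf 13.1
```

Emit:
{"fn": "arm_command", "kwargs": {
  "rows": [
    [[24,0,0,-0.01,-0.5],[24,0,0,0,-0.5],[24,0,0,0,-0.5],[24,0,0,0,-0.5],[24,0,0,0,0],[24,0,0,0,0],[24,0,0,0,0],[24,0,0,0,0],[24,0,0,0,0],[24,0,0,0,0]]
  ]
}}

```text
t: 11.6
eef_pos: [0.5736, -0.1099, 0.1526]
tool_rot: [0.0, 0.855, 0.518, 0.0]
contact_force: [-4.6, 1.3, 12.7]
gripper_width: 0.28
grasp_force: 11.7
```

```bash
python3 st.py
```

```text
t11.60 yaw 62.4 q7 0.08 pos [ 0.5736 -0.1099  0.1526] f [-4.6  1.3 12.7] m [0.172 0.738 0.28 ] mz(axis) 0.149 atTCP->axis 0.142 w 23.8 gf 11.7
```

Emit:
{"fn": "arm_command", "kwargs": {
  "rows": [
    [[24,0.01,0,-0.02,-0.5],[24,0,0,0,-0.5],[24,0,0,0,-0.5],[24,0,0,0,-0.5],[24,0,0,0,0],[24,0,0,0,0],[24,0,0,0,0],[24,0,0,0,0],[24,0,0,0,0],[24,0,0,0,0]]
  ]
}}

```text
t: 12.85
eef_pos: [0.5738, -0.1098, 0.1513]
tool_rot: [0.0, 0.894, 0.448, 0.0]
contact_force: [-6.6, 0.7, 13.1]
gripper_width: 0.279
grasp_force: 10.9
```

```bash
python3 st.py
```

```text
t12.85 yaw 53.2 q7 -0.05 pos [ 0.5738 -0.1098  0.1513] f [-6.6  0.7 13.1] m [0.18  0.977 0.201] mz(axis) 0.074 atTCP->axis 0.069 w 23.7 gf 10.9
```

```bash
sed -i 's/o\["eef_pos"\]-g,f/o["eef_pos"]+[0,0,.15]-g,f/' st.py; python3 st.py
```

```text
t12.85 yaw 53.2 q7 -0.05 pos [ 0.5738 -0.1098  0.1513] f [-6.6  0.7 13.1] m [0.18  0.977 0.201] mz(axis) 0.074 atTCP->axis 0.133 w 23.7 gf 10.9
```

Emit:
{"fn": "arm_command", "kwargs": {
  "rows": [
    [[24,0,0,0.05,0],[24,0,0,0,-0.4],[24,0,0,0,-0.4],[24,0,0,0,-0.4],[24,0,0,0,-0.4],[24,0,0,0,-0.4],[24,0,0,0,-0.4],[24,0,0,0,-0.4],[24,0,0,0,-0.4],[24,0,0,0,-0.4]]
  ]
}}

```text
t: 14.1
eef_pos: [0.5732, -0.1091, 0.1532]
tool_rot: [-0.0, 0.949, 0.315, -0.001]
contact_force: [-4.2, -1.7, 1.4]
gripper_width: 0.281
grasp_force: 7.7
```

```bash
python3 st.py
```

```text
t14.10 yaw 36.7 q7 -0.28 pos [ 0.5732 -0.1091  0.1532] f [-4.2 -1.7  1.4] m [-0.337  0.791  0.259] mz(axis) 0.385 atTCP->axis 0.274 w 23.9 gf 7.7
```

Emit:
{"fn": "arm_command", "kwargs": {
  "rows": [
    [[24,0,0,0,-0.4],[24,0,0,0,-0.4],[24,0,0,0,-0.4],[24,0,0,0,-0.4],[24,0,0,0,-0.4],[24,0,0,0,-0.4],[24,0,0,0,-0.4],[24,0,0,0,-0.4],[24,0,0,0,-0.4],[24,0,0,0,-0.4]]
  ]
}}

```text
t: 15.35
eef_pos: [0.5738, -0.1086, 0.1532]
tool_rot: [-0.0, 0.987, 0.16, -0.0]
contact_force: [-6.0, -0.4, 2.0]
gripper_width: 0.284
grasp_force: 7.0
```

```bash
python3 st.py
```

```text
t15.35 yaw 18.4 q7 -0.54 pos [ 0.5738 -0.1086  0.1532] f [-6.  -0.4  2. ] m [-0.145  1.013  0.25 ] mz(axis) 0.279 atTCP->axis 0.262 w 24.1 gf 7.0
```

The moving moment rose from about 0.20 to about 0.27 N·m, so the pad has touched. The turn so far should be about 2 rad. I'll release, lift, and turn back half a turn to re-fork, looking at the bar angle on the way.

Emit:
{"fn": "arm_command", "kwargs": {
  "rows": [
    [[70,0,0,0,0],[70,0,0,0,0],[70,0,0,0,0],[70,0,0,0.4,0],[70,-0.2,0,0.8,0],[70,-0.2,0,0.8,1],[70,-0.2,0,0.8,1],[70,0,0,0,1],[70,0,0,0,1],[70,0,0,0,1]]
  ]
}}

```text
t: 16.6
eef_pos: [0.5382, -0.1088, 0.3216]
tool_rot: [-0.0, 0.935, 0.355, 0.001]
contact_force: [-0.3, -0.2, 0.1]
gripper_width: 0.819
grasp_force: 0.0
```

Emit:
{"fn": "arm_command", "kwargs": {
  "rows": [
    [[70,0,0,0,1],[70,0,0,0,1],[70,0,0,0,1],[70,0,0,0,1],[70,0,0,0,1],[70,0,0,0,1],[70,0,0,0,1],[70,0,0,0,1],[70,0,0,0,1],[70,0,0,0,1]]
  ]
}}

```text
t: 17.85
eef_pos: [0.5381, -0.109, 0.3215]
tool_rot: [0.0, 0.723, 0.691, 0.0]
contact_force: [-0.5, -0.1, 0.0]
gripper_width: 0.817
grasp_force: 0.0
```

Emit:
{"fn": "arm_command", "kwargs": {
  "rows": [
    [[70,0,0,0,1],[70,0,0,0,1],[70,0,0,0,1],[70,0,0,0,1],[70,0,0,0,1],[70,0,0,0,1],[70,0,0,0,1],[70,0,0,0,1],[70,0,0,0,1],[70,0,0,0,1]]
  ]
}}

```text
t: 19.1
eef_pos: [0.5381, -0.109, 0.3215]
tool_rot: [0.0, 0.397, 0.918, 0.0]
contact_force: [0.6, -0.2, -0.0]
gripper_width: 0.818
grasp_force: 0.0
```

Emit:
{"fn": "arm_command", "kwargs": {
  "rows": [
    [[70,0,0,0,1],[70,0,0,0,1],[70,0,0,0,1],[70,0,0,0,1],[70,0,0,0,1],[70,0,0,0,1],[70,0,0,0,1],[70,0,0,0,1],[70,0,0,0,1],[70,0,0,0,1]]
  ]
}}

```text
t: 20.35
eef_pos: [0.5381, -0.109, 0.3215]
tool_rot: [0.0, 0.008, 1.0, 0.0]
contact_force: [0.6, -0.2, 0.4]
gripper_width: 0.819
grasp_force: 0.0
```

```bash
python3 st.py; python3 - <<'E'
from h import *
p=cams.camera_params("wrist");im=cams.read_camera("wrist");cv2.imwrite("pics/w4.png",im[:,:,::-1])
np.savez("pics/w4.npz",K=p["K"],extrinsics=p["extrinsics"])
E
```

```text
t20.35 yaw 179.1 q7 1.80 pos [ 0.5381 -0.109   0.3215] f [ 0.6 -0.2  0.4] m [-0.062 -0.006  0.016] mz(axis) 0.045 atTCP->axis 0.022 w 69.7 gf 0.0
```

View pics/w4.png

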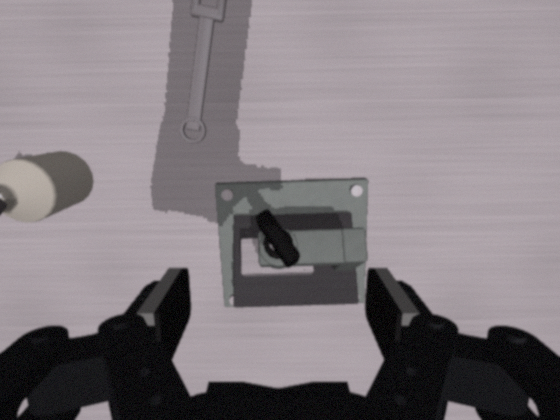

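The bar now runs from (262,213) to (292,262), which is a yaw of about +31°. The knob has turned about 2.2 rad since the start. I'll re-fork at 211° yaw and turn about 2.35 rad more.

Emit:
{"fn": "arm_command", "kwargs": {
  "rows": [
    [[70,0.2,0,-0.2,1],[70,0.2,0,-0.2,1],[70,0.2,0,-0.2,1],[70,0,0,-0.2,1],[70,0,0,-0.2,1],[70,0,0,-0.2,1],[60,0,0,-0.2,1],[60,0,0,-0.5,0],[60,0,0,-0.5,0],[60,0,0,-0.39,0]]
  ]
}}

```text
t: 21.65
eef_pos: [0.5738, -0.1089, 0.1528]
tool_rot: [-0.0, -0.267, 0.964, 0.0]
contact_force: [-0.4, -0.2, -0.3]
gripper_width: 0.703
grasp_force: 0.0
```

Emit:
{"fn": "arm_command", "kwargs": {
  "rows": [
    [[24,0,0,0,0],[24,0,0,0,0],[24,0,0,0,0],[24,0,0,0,0],[24,0,0,0,-0.8],[24,0,0,0,-0.8],[24,0,0,0,-0.8],[24,0,0,0,-0.8],[24,0,0,0,-0.8],[24,0,0,0,-0.8]]
  ]
}}

```text
t: 22.9
eef_pos: [0.5734, -0.1087, 0.1542]
tool_rot: [-0.0, -0.078, 0.997, 0.0]
contact_force: [-3.7, 1.3, 1.1]
gripper_width: 0.282
grasp_force: 7.0
```

```bash
python3 st.py; python3 - <<'E'
from h import *
w=dict(np.load("pics/w4.npz"));g=cv2.imread("pics/w4.png").max(2);m=np.zeros_like(g)
m[205:270,252:302]=(g[205:270,252:302]<28)
pts=np.argwhere(m)[:,::-1].astype(np.float32);v=cv2.fitLine(pts,4,0,.01,.01).ravel()
a,b=[onz(w,v[2:]+k*v[:2],.15) for k in(-25,25)];print(len(pts),"bar deg",np.degrees(np.arctan2(*(b-a)[1::-1])),onz(w,v[2:],.155))
E
```

```text
t22.90 yaw -171.1 q7 2.12 pos [ 0.5734 -0.1087  0.1542] f [-3.7  1.3  1.1] m [0.071 0.391 0.316] mz(axis) 0.234 atTCP->axis 0.333 w 24.0 gf 7.0
1063 bar deg 30.90409327769498 [ 0.57526745 -0.11036232  0.155     ]
```

Emit:
{"fn": "arm_command", "kwargs": {
  "rows": [
    [[24,0,0,0,-0.9],[24,0,0,-0.01,-0.9],[24,0,0,0,-0.9],[24,0,0,0,-0.9],[24,0,0,0,-0.9],[24,0,0,-0.01,-0.9],[24,0,0,0,-0.9],[24,0,0,0,-0.9],[24,0,0,0,-0.9],[24,0,0,0,-0.9]]
  ]
}}

```text
t: 24.15
eef_pos: [0.5746, -0.1094, 0.1533]
tool_rot: [0.001, 0.279, 0.96, -0.0]
contact_force: [-0.8, -2.3, 0.6]
gripper_width: 0.283
grasp_force: 12.2
```

```bash
python3 st.py
```

```text
t24.15 yaw 147.7 q7 1.52 pos [ 0.5746 -0.1094  0.1533] f [-0.8 -2.3  0.6] m [-0.301 -0.045  0.383] mz(axis) 0.483 atTCP->axis 0.321 w 24.1 gf 12.2
```

Emit:
{"fn": "arm_command", "kwargs": {
  "rows": [
    [[24,0,0,0,-0.9],[24,0.01,0,-0.01,-0.9],[24,0,0,0,-0.9],[24,0,0,0,-0.9],[24,0,0,0,-0.9],[24,0,0,-0.01,-0.9],[24,0,0,0,-0.9],[24,0,0,0,-0.9],[24,0,0,0,-0.9],[24,0,0,0,-0.9]]
  ]
}}

```text
t: 25.4
eef_pos: [0.5752, -0.109, 0.1523]
tool_rot: [0.001, 0.599, 0.801, 0.0]
contact_force: [-0.2, -0.0, 1.5]
gripper_width: 0.277
grasp_force: 14.1
```

```bash
python3 st.py
```

```text
t25.40 yaw 106.4 q7 0.93 pos [ 0.5752 -0.109   0.1523] f [-0.2 -0.   1.5] m [ 0.018 -0.102  0.384] mz(axis) 0.325 atTCP->axis 0.324 w 23.6 gf 14.1
```

Emit:
{"fn": "arm_command", "kwargs": {
  "rows": [
    [[24,0,0,0,-0.9],[24,0.01,0,-0.01,-0.9],[24,0,0,0,-0.9],[24,0,0,0,-0.9],[24,0,0,0,-0.9],[24,0,0,-0.01,-0.9],[24,0,0,0,-0.9],[24,0,0,0,-0.9],[24,0,0,0,0],[24,0,0,0,0]]
  ]
}}

```text
t: 26.65
eef_pos: [0.5753, -0.1099, 0.152]
tool_rot: [0.0, 0.801, 0.598, 0.0]
contact_force: [-3.8, -0.6, 11.3]
gripper_width: 0.28
grasp_force: 12.0
```

```bash
python3 st.py
```

```text
t26.65 yaw 73.5 q7 0.47 pos [ 0.5753 -0.1099  0.152 ] f [-3.8 -0.6 11.3] m [-0.118  0.875  0.301] mz(axis) 0.311 atTCP->axis 0.276 w 23.8 gf 12.0
```

The turn should now total about 4.5 rad. For any touch in the stated range (0.8–2.0 rad) that leaves the spring pushed in 4.5–6.8 mm. I'll release, lift, and check the bar angle.

Emit:
{"fn": "arm_command", "kwargs": {
  "rows": [
    [[70,0,0,0,0],[70,0,0,0,0],[70,0,0,0,0],[70,0,0,0.4,0],[70,-0.2,0,0.8,0],[70,-0.2,0,0.8,0],[70,-0.2,0,0.8,0],[70,0,0,0,0],[70,0,0,0,0],[70,0,0,0,0]]
  ]
}}

```text
t: 27.9
eef_pos: [0.5388, -0.1084, 0.317]
tool_rot: [-0.001, 0.801, 0.598, -0.001]
contact_force: [-0.3, 0.2, -0.3]
gripper_width: 0.823
grasp_force: 0.0
```

```bash
python3 st.py; python3 - <<'E'
from h import *
p=cams.camera_params("wrist");im=cams.read_camera("wrist");c=proj(p,[.575,-.11,.155]).round().astype(int)
np.savez("pics/w5.npz",K=p["K"],extrinsics=p["extrinsics"]);cv2.imwrite("pics/w5.png",im[:,:,::-1])
g=im.max(2);x,y=c;m=np.zeros_like(g);m[y-38:y+38,x-38:x+38]=(g[y-38:y+38,x-38:x+38]<28)
n,l,s,cc=cv2.connectedComponentsWithStats(m);i=1+np.argmax(s[1:,4])
pts=np.argwhere(l==i)[:,::-1].astype(np.float32);v=cv2.fitLine(pts,4,0,.01,.01).ravel()
a,b=[onz(p,v[2:]+k*v[:2],.15) for k in(-25,25)];print(c,s[i],"bar deg",np.degrees(np.arctan2(*(b-a)[1::-1])))
E
```

```text
t27.90 yaw 73.5 q7 0.33 pos [ 0.5388 -0.1084  0.317 ] f [-0.3  0.2 -0.3] m [-0.024 -0.009 -0.073] mz(axis) -0.052 atTCP->axis -0.026 w 69.9 gf 0.0
[321 186] [ 307  153   42   65 1779] bar deg 73.70027149080772
```

View pics/w5.png

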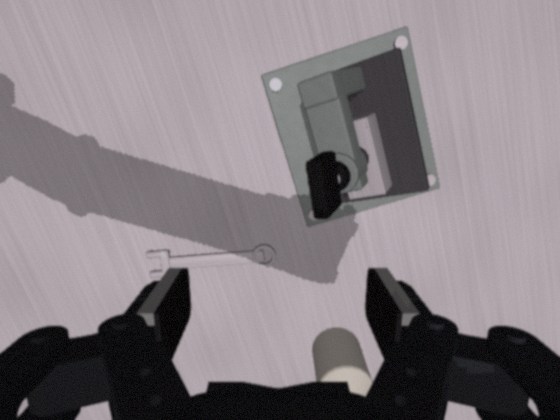

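The final view shows the knob bar at (323,185), yaw about 74–79° as planned. The steel bar is still in place and the bystanders are untouched. I'll hand in.

```bash
python3 -c "
from station import job;print(job.hand_in())"
```

```text
the job is handed in; nothing more can be done
None
```

I handed the job in at about 28 s with the knob turned about 4.5 rad clockwise and released. By my estimate that is half a turn past touch, give or take about 35°; the spring reading was never measured, and the hand-in returned no verdict.

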